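Hook the drying canister into the candy jar and shut the lid

TASK

Hook the little metal drying canister over the candy jar's front wall, the one opposite the lid hinge, so that it hangs upright inside with its spring lip outside, and press it down gently until the clip has snapped right home under the rim bead: the jar is glass. Then close the lid. Leave the other things on the bench alone.

Things in the scene. Friction and masses are not known exactly. Their poses are not given: they have to be found in the camera images.
- canister: Loose drying canister of bare perforated metal, 80 to 170 g, standing upright. Origin: centre of its underside; z up, x points away from its clip. Box 40 mm deep (x), 36 wide (y), 60 tall. On its -x face a flat strap, 24 mm wide, outer face at x = -22 mm, rises past the box to the bridge. Rightly hung it has the jar's heading, strap against the inside of the front wall.
- bridge (a point): Centre of the top of the canister's bridge, the level steel strip (24 mm wide, 2 mm thick) that goes over the rim: at x = -27, y = 0, z = 72 mm in the canister's frame, running from x = -20 to -34 mm. Its underside (z = 70 mm) lies on the rim when the clip is home.
- lip_knee (a point): Knee of the lip that hangs from a tongue sprung into the bridge, so it gives outward: at rest x = -24.5, z = 59 mm in the canister's frame, 2.5 mm from the strap. Below it the lip flares out to its tip, x = -35, z = 43 mm (mouth 11 mm). On the bead the knee is near x = -31, home below it near x = -27. It first meets the bead about 20 mm above home; riding over it takes 4 to 10 N of push; half way on it just sticks.
- jar: Candy jar: a low pine stand (184 by 170 mm, 24 tall) that does not move, and in it a square clear glass, 150 mm outside, 140 inside, candies up to 32 mm. Origin: centre of the stand's underside; z up, x points from the front wall to the hinge wall. Along the top of each glass wall runs a round bead 9 mm thick and 9 tall, flush inside, standing out 4 mm outside.
- front_wall (a point): A point of the stand, not of the glass: x = -70, y = 0, z = 122 mm in the jar's frame, where the top inner edge of the front wall would be with a middling glass set in the middle. Glasses of different heights fit the stand, with play along x: the real rim is anywhere from 5.5 mm lower to 5.5 mm higher, the real wall up to 7 mm to either side along x. The glass does not slide.
- lid (a joint): Angle of the glass's lid, a steel-edged glass pane 158 mm wide, 160 from hinge to front edge, 6 thick, with an 18 mm tab beyond that edge. 0 = shut on the rim, 1.57 = upright; open at the start. The hinge runs along y at rim height, 151 mm from the front wall's inner face. It is stiff: the lid stays where it is left, 1 to 4 N at the front edge moves it. It shuts clear of a seated clip.
- elephant: White ceramic elephant figurine, 120 mm long, 40 mm wide, 80 mm tall, loose; origin under its middle. Leave it where it is.
- key_bowl: Round steel bowl with keys, 120 mm across, 40 mm tall, loose; origin under its centre. Leave it where it is.
- remote: Remote control in a dark silicone sleeve, 46 by 170 by 20 mm, long side along its y, loose; origin under its centre. Leave it where it is.
- speaker: Black plastic speaker, 75 mm (x) by 150 mm (y), 80 mm tall, with a push button on top, 100 mm tall there; heavy, does not move; origin under its centre. Leave it alone.

How it is judged:
By the outcome, as a careful person would: the job done as asked, in the order asked, and still so for the second after the job is handed in, with the robot touching nothing.
It also fails if it takes over 72 s, if anything falls off the work surface, if the arm or the gripper's body presses on something with over 40 N, if the wrist force passes 120 N, or if a joint passes its speed limit or range.

ROBOT

A 7-joint arm with a two-finger parallel gripper is mounted at the origin on the work surface. World frame = base frame: x ahead of the robot, y to its left, z up, the work surface at z = 0. Lengths are in m, angles in degrees, forces in N, time in s.
With the tool pointing down it reaches from about 0.35 to 0.775 m from the base axis. Payload 3.1 kg.
Tool frame: the origin (TCP) lies at the very end of the fingers, on their centre line; the grasp point (between the pads) lies 19 mm behind it; z points along the fingers, y is the line along which they close (so a half turn about z gives the same grasp; the last joint's range is limited). The gripper opens to 85 mm and grips with 20 to 120 N. Pads are 22 mm wide; open, the fingers measure 114 mm over their backs; the gripper's body (76 mm by 85 mm) begins 54 mm behind the grasp point. The pads swing forward as they close: fully open they stand 13 mm farther back than shut.
Start: joints at [-72.29, 17.813, 0.802, 86.603, -0.252, 75.585, -1.558], TCP at [0.189, 0.517, 0.231] pointing down, gripper open.
Joint ranges: [-154.91, 154.91], [-16.99, 109.72], [-72.82, 74.43], [7.12, 147.25], [-82.49, 262.49], [11.32, 116.49], [-174.64, 174.64]. Speed limits (degrees/s): [159.86, 159.86, 180, 180, 180, 180, 180].

INTERFACE

Orientations are given as [roll, pitch, yaw] about the fixed x, y, z axes, in that order (R = Rz(yaw) Ry(pitch) Rx(roll)).
In Python, from station import status, capture, sign_off gives the robot as it stands.
- The arm moves only by the tool apply_moves, never from a script. Its argument "steps" is a list of rows, each an object of numbers: "x", "y", "z": the shift along the tool's x, y, z in mm; "spin": the turn about the tool's z in degrees; "hand": the opening, from -1 (shut) to 1 (fully open). In form: [{"x": .., "y": .., "z": .., "spin": .., "hand": ..}, ...]. A call has 1 to 20 rows; each row shifts and turns the commanded pose from where the row before left it, along the tool's axes as they then stand; what a row does not reach is not made up. A row lasts 1/8 s, in which the tool goes at most 62.5 mm and 10.7 degrees, less where a joint would pass 70% of its speed; a pose out of reach is approached as far as the arm can. A call with a gripper value outside its range is refused whole. The fingers move at their own pace and stop on an object; "grip_force" is the grip in N (left out, the last holds). Time passes only in rows, so rows that do not move let the fingers close. It gives the time, the measured TCP pose, the force, the opening and the grip force at its end, in the units of the state.
- status.get_obs(): the state, without advancing time (a new reading comes with each control period).
- capture(name): name is "side" or "top"; returns a dict with "frame" (480x640x3 uint8, red, green, blue), "vertical_fov" (degrees; the focal length in pixels is half the picture's height over the tangent of half this angle, whatever the lens; pixels are square), "cx", "cy" (the principal point, pixels), "position" and "rotation" of the camera in the world. Camera axes: x right, y down, z forward; pixel columns grow to the right and rows downward; lengths in m; the calibration is good to about 2 mm. A picture is of the moment at which its call begins. There is no depth.
- sign_off(): hands the job in; it is judged then, once.
The state is a dict: "clock": time; "joints": joint angles; "joint_vel": joint speeds; "effort": joint torques, N m; "tcp_pos": TCP position; "ee_rot": TCP orientation; "contact_force": force on the tool from outside, world axes, zero at the start; "moment": the same for the moment, N m; "opening": opening from 0.0 (shut) to 1.0 (fully open); "grasp_force": force on a finger pad.
Only numpy, scipy, OpenCV 4.12 (cv2) and the standard library are available. Lean on these libraries where they do the work, as an engineer would, in place of code of your own. Each camera call takes 0.05 s, during which the arm holds its last target. There are 200 camera calls.

## Working session

There is one attempt and no reset: what is moved stays moved. The work goes in short steps, Python scripts to look and compute and a tool call to move; the robot and the scene stay as the last step left them, time stands still between calls to the robot, and variables do not carry over. Pictures are saved under pics/ and viewed, at most 10 in all, crops included, and the job is handed in when it is done.

Besides the shell and the picture viewer there is one more tool, called as a command line: name --argument value ..., lists and objects as JSON in quotes. apply_moves: Moves the arm, as the interface text tells. Its arguments: {"type":"object","properties":{"steps":{"type":"array"},"grip_force":{"type":"number"}},"required":["steps"]}

```bash
mkdir -p pics
cat > h.py <<'E'
import numpy as np, cv2, json
from station import status, capture, sign_off
def snap(name,fn,crop=None,scale=1):
    c=capture(name); f=c["frame"][:,:,::-1].copy(); np.save(f'pics/{fn}.npy',f)
    json.dump({k:np.asarray(v).tolist() for k,v in c.items() if k!="frame"},open(f'pics/{name}.json','w'))
    if crop: f=f[crop[1]:crop[3],crop[0]:crop[2]]
    if scale!=1: f=cv2.resize(f,None,fx=scale,fy=scale,interpolation=cv2.INTER_CUBIC)
    cv2.imwrite(f'pics/{fn}.png',f); return c
def cal(name):
    c=json.load(open(f'pics/{name}.json')); f=240/np.tan(np.radians(c['vertical_fov'])/2)
    return f,c['cx'],c['cy'],np.array(c['position']),np.array(c['rotation'])
def ray(name,u,v):
    f,cx,cy,p,R=cal(name); return p,R@np.array([(u-cx)/f,(v-cy)/f,1])
def atz(name,u,v,z):
    p,d=ray(name,u,v); return p+d*(z-p[2])/d[2]
def proj(name,P):
    f,cx,cy,p,R=cal(name); q=(np.atleast_2d(P)-p)@R; return np.c_[f*q[:,0]/q[:,2]+cx,f*q[:,1]/q[:,2]+cy]
def tri(u1,u2):
    p,d=ray('top',*u1); q,e=ray('side',*u2)
    s=np.linalg.lstsq(np.c_[d,-e],q-p,rcond=None)[0]; return (p+s[0]*d+q+s[1]*e)/2, np.linalg.norm(p+s[0]*d-q-s[1]*e)
E
python3 - <<'E'
from h import *
for n in('side','top'):
    c=snap(n,n+'0'); print(n,c['vertical_fov'],c['cx'],c['cy'],c['position'],np.round(c['rotation'],3).tolist())
print(status.get_obs())
E
```

```text
side 42.18649109484774 325.8200902645162 236.7928899538936 [ 0.42998408 -1.0985554   1.13423707] [-132.337, 0.595, -7.515]
top 52.819091524204545 318.72176205923705 241.93378444388995 [0.38776421 0.00316581 1.29445274] [-172.728, 0.254, -89.822]
{'clock': 0.1, 'joints': array([-72.29164133,  17.85692048,   0.80233133,  86.68214973,
        -0.25372444,  75.5864109 ,  -1.55852828]), 'joint_vel': array([ 0.02762714, -0.19964746, -0.02282985, -0.3172657 ,  0.04640694,
       -0.01364654,  0.02928322]), 'effort': array([ 5.60287226e-04, -3.80854797e+01,  1.46765364e-01, -2.31242144e+01,
        1.23762598e-02,  8.11054691e-03,  8.24488041e-06]), 'tcp_pos': array([0.18874683, 0.51589463, 0.2303239 ]), 'ee_rot': array([-1.79876353e+02,  3.78353725e-03,  1.59905745e+02]), 'contact_force': array([ 0.75270718,  0.29361954, -0.25291755]), 'moment': array([-0.03670521, -0.01263095,  0.0175797 ]), 'grasp_force': 0.0, 'opening': 1.0017346438638457}
```

View pics/top0.png

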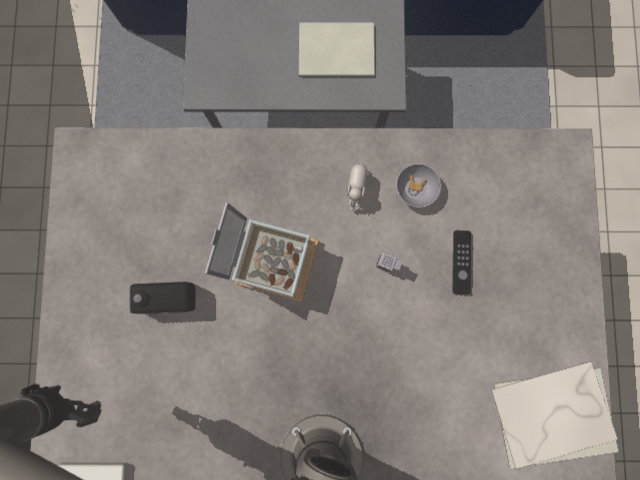

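View pics/side0.png

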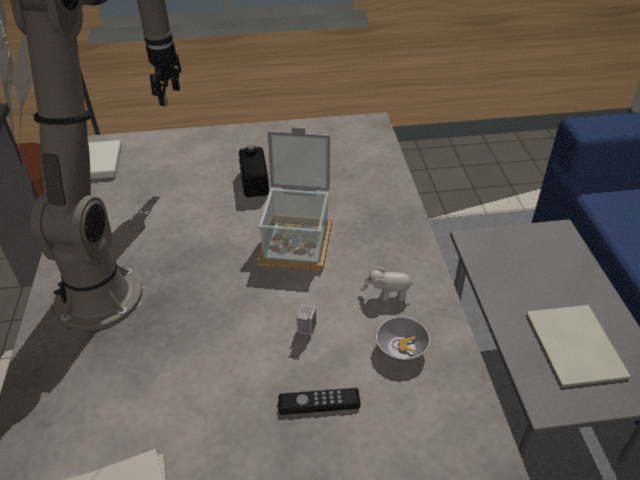

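The top view shows the jar near (272,258), with its lid open to the left and the front wall to the right at (305,265). The canister is at (387,262). The side view shows the jar at (295,225) and the canister at (306,320). Next I'll take enlarged crops.

```bash
python3 - <<'E'
s=open('h.py').read()
s=s.replace("np.array(c['rotation'])","Rot.from_euler('xyz',c['rotation'],degrees=True).as_matrix()").replace("import numpy as np, cv2, json","import numpy as np, cv2, json\nfrom scipy.spatial.transform import Rotation as Rot")
open('h.py','w').write(s)
E
python3 - <<'E'
from h import *
for n in('top','side'): print(proj(n,[[0.189,0.516,0.23],[0,0,0]]))
a=np.load('pics/top0.npy'); b=np.load('pics/side0.npy')
A=cv2.resize(a[195:315,200:420],None,fx=3.6,fy=3.6,interpolation=cv2.INTER_CUBIC)  # 792x432
B=cv2.resize(b[180:340,240:400],None,fx=3.75,fy=3.75,interpolation=cv2.INTER_CUBIC) #600x600
cv2.imwrite('pics/A.png',A);cv2.imwrite('pics/B.png',B)
E
```

```text
[[ 80.7671268  396.58018142]
 [321.73820953 456.5864081 ]]
[[171.10403016 101.61831522]
 [ 99.04661532 296.56978381]]
```

View pics/A.png

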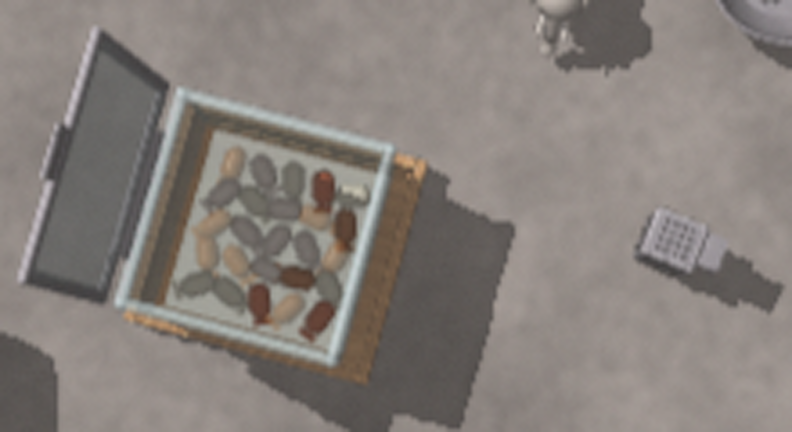

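View pics/B.png

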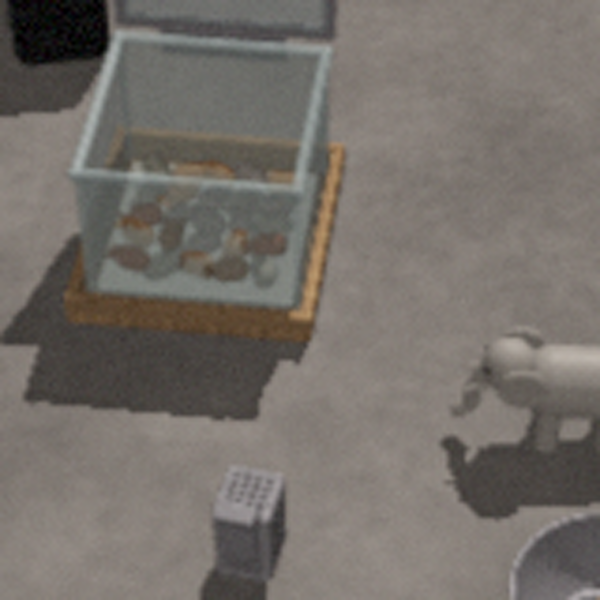

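The top crop shows the rim corners at (388,151), (334,359), (183,93) and (121,302). The canister box is around (672,238) with its clip on the right at (715,250). The side crop shows the front rim running from (77,176) to (304,188), and the canister top at (250,490).

```bash
cat > fit.py <<'E'
from h import *
from scipy.optimize import least_squares
A=lambda p:(200+(p[0]+.5)/3.6-.5,195+(p[1]+.5)/3.6-.5)
B=lambda p:(240+(p[0]+.5)/3.75-.5,180+(p[1]+.5)/3.75-.5)
def T(P,x,y,yaw):
    P=np.array(P,float); c,s=np.cos(yaw),np.sin(yaw)
    return np.c_[x+c*P[:,0]-s*P[:,1],y+s*P[:,0]+c*P[:,1],P[:,2]]
# corners: front+y_jar..., jar x ~ world +y, jar y ~ world -x
ct=np.array([A(p) for p in [(388,151),(334,359),(183,93),(121,302)]])
cs=np.array([B(p) for p in [(304,188),(77,176),(326,47),(120,42)]])
h=.0745
def pts(v):
    return T([[-h,-h,v[3]],[-h,h,v[3]],[h,-h,v[3]],[h,h,v[3]]],*v[:3])
res=lambda v: np.r_[(proj('top',pts(v))-ct).ravel(),(proj('side',pts(v))-cs).ravel()]
if __name__=='__main__':
    r=least_squares(res,[.5,.1,1.4,.12]); print('jar glass',r.x,np.degrees(r.x[2]),np.round(r.fun,1).tolist())
    for a,b in zip(ct,cs): print(tri(a,b))
    can=(atz('top',*A((676,240)),.06)); yaw=r.x[2]; print(can)
    W=[]
    bx=[(sx*.02,sy*.018,z) for z in(0,.06) for sx in(-1,1) for sy in(-1,1)]
    E=[(0,1),(0,2),(1,3),(2,3),(4,5),(4,6),(5,7),(6,7),(0,4),(1,5),(2,6),(3,7)]
    br=[(-.02,-.012,.072),(-.02,.012,.072),(-.034,.012,.072),(-.034,-.012,.072),(-.035,.012,.043),(-.035,-.012,.043)]
    P=T(bx+br,can[0],can[1],yaw); E+=[(8,9),(9,10),(10,11),(11,8),(10,12),(12,13),(13,11)]
    tiles=[]
    for n,(u,v,s) in {'top':(390,262,10),'side':(306,322,8)}.items():
        im=np.load(f'pics/{n}0.npy'); w,hh=400//s,300//s; u0,v0=u-w//2,v-hh//2
        t=cv2.resize(im[v0:v0+hh,u0:u0+w],(w*s,hh*s),interpolation=cv2.INTER_CUBIC); o=t.copy()
        q=((proj(n,P)-[u0,v0]+.5)*s).astype(int); print(n,u0,v0,s,o.shape)
        for i,j in E: cv2.line(o,tuple(map(int,q[i])),tuple(map(int,q[j])),(0,0,255) if i<8 else (255,0,0),1)
        tiles.append(np.hstack([t,o]))
    cv2.imwrite('pics/C.png',np.vstack([x[:296] for x in tiles]))
E
python3 fit.py
```

```text
jar glass [0.50045052 0.12607119 1.32130468 0.11577351] 75.70518133669714 [0.5, -1.2, 0.0, -0.0, -0.8, 0.1, 0.1, 0.4, -0.8, 0.9, 0.1, -0.2, 0.4, 1.0, -0.4, -1.3]
(array([0.55383477, 0.03676201, 0.11683058]), np.float64(0.00516350576601734))
(array([0.40962778, 0.0723094 , 0.11514581]), np.float64(0.0003580057535397149))
(array([0.58993979, 0.17704843, 0.12147938]), np.float64(0.000675766256241835))
(array([0.44766483, 0.21788462, 0.11023834]), np.float64(0.0006871034319842872))
[ 0.49572711 -0.16690311  0.06      ]
top 370 247 10 (300, 400, 3)
side 281 304 8 (296, 400, 3)
```

View pics/C.png

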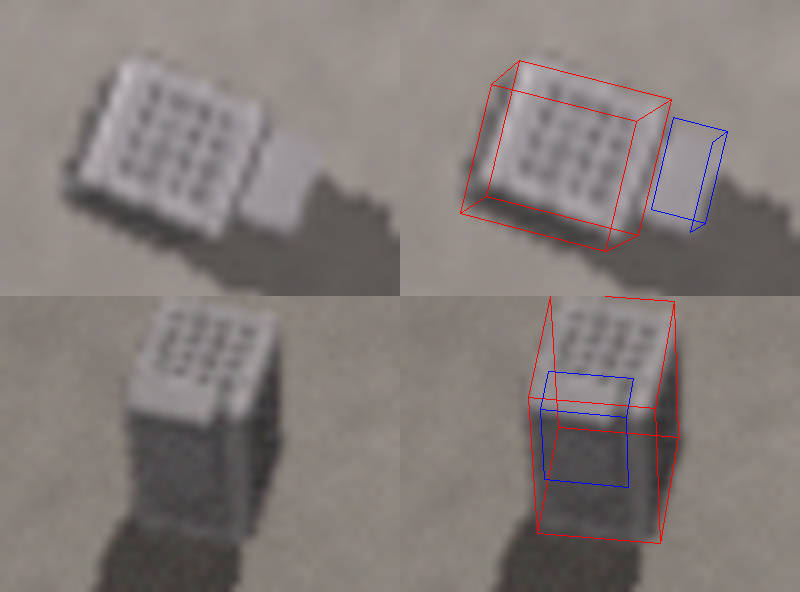

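The zoom shows the canister turned a little more than the jar. Its top-face corners in the top tile are (130,58), (265,103), (222,238) and (80,175), and the outer bridge corners are (320,160) and (300,230). I'll fit its pose and plan the approach.

```bash
cat > plan.py <<'E'
from h import *
def state():
    o=status.get_obs(); return np.r_[np.array(o['tcp_pos'])*1000,o['ee_rot'][2]],o
def rows(p0,p1,step=50,spin=8):
    """p=(x,y,z mm,yaw deg), tool down; returns compact rows, moves in tool axes, equal steps"""
    p0,p1=np.array(p0,float),np.array(p1,float); d=p1-p0; d[3]=(d[3]+180)%360-180
    n=max(1,int(np.ceil(max(np.linalg.norm(d[:3])/step,abs(d[3])/spin))))
    out=[]; p=p0.copy()
    for i in range(n):
        a=np.radians(p[3]); q=p0+d*(i+1)/n; w=q-p; c,s=np.cos(a),np.sin(a)
        out.append((round(c*w[0]+s*w[1],1),round(-(-s*w[0]+c*w[1]),1),round(-w[2],1),round(-w[3],1)))
        p=q
    return out
E
python3 - <<'E'
from fit import *
from plan import *
ut=lambda p:(370+(p[0]+.5)/10-.5,247+(p[1]+.5)/10-.5)
us=lambda p:(281+(p[0]+.5)/8-.5,304+(p[1]+.5)/8-.5)
Pt=[(.02,-.018,.06),(-.02,-.018,.06),(-.02,.018,.06),(.02,.018,.06),(-.034,-.012,.072),(-.034,.012,.072)]
It=np.array([ut(p) for p in [(130,58),(265,103),(222,238),(80,175),(320,160),(300,230)]])
Ps=[(-.02,.018,0),(-.02,-.018,0),(.02,-.018,.06)]
Is=np.array([us(p) for p in [(133,528),(245,540),(280,315)]])
f=lambda v:np.r_[(proj('top',T(Pt,*v))-It).ravel(),(proj('side',T(Ps,*v))-Is).ravel()]
r=least_squares(f,[.5,-.17,1.25]); x,y,yw=r.x; print(r.x,np.degrees(yw),np.round(r.fun,1).tolist())
g=np.array([x,y])-.005*np.array([np.cos(yw),np.sin(yw)])
p,o=state(); print(p)
a=[p[0],p[1],390,p[3]]; b=[g[0]*1000,g[1]*1000,250,np.degrees(yw)]; c=b.copy();c[2]=110
print(b)
for q in (rows(p,a),rows(a,b),rows(b,c)): print(q)
E
```

```text
[ 0.4945383  -0.19686151  0.97409944] 55.81178687114578 [13.9, -0.7, 13.5, 3.6, 10.1, 1.7, 11.2, -0.9, 12.2, 2.5, 9.0, 3.3, -0.7, -28.9, -0.8, -24.8, 2.4, -26.1]
[188.74683233 515.89462866 230.32390482 159.90574498]
[np.float64(491.7287324622202), np.float64(-200.9974908386738), 250, np.float64(55.81178687114578)]
[(np.float64(0.0), np.float64(0.0), np.float64(-39.9), np.float64(-0.0)), (np.float64(0.0), np.float64(0.0), np.float64(-39.9), np.float64(-0.0)), (np.float64(0.0), np.float64(0.0), np.float64(-39.9), np.float64(-0.0)), (np.float64(0.0), np.float64(0.0), np.float64(-39.9), np.float64(-0.0))]
[(np.float64(-33.2), np.float64(-35.6), np.float64(8.8), np.float64(6.5)), (np.float64(-37.0), np.float64(-31.6), np.float64(8.8), np.float64(6.5)), (np.float64(-40.3), np.float64(-27.2), np.float64(8.8), np.float64(6.5)), (np.float64(-43.2), np.float64(-22.4), np.float64(8.8), np.float64(6.5)), (np.float64(-45.4), np.float64(-17.4), np.float64(8.8), np.float64(6.5)), (np.float64(-47.1), np.float64(-12.2), np.float64(8.8), np.float64(6.5)), (np.float64(-48.2), np.float64(-6.7), np.float
[... 201 characters left out ...]
4(9.7), np.float64(8.8), np.float64(6.5)), (np.float64(-46.2), np.float64(15.1), np.float64(8.8), np.float64(6.5)), (np.float64(-44.2), np.float64(20.2), np.float64(8.8), np.float64(6.5)), (np.float64(-41.7), np.float64(25.1), np.float64(8.8), np.float64(6.5)), (np.float64(-38.5), np.float64(29.7), np.float64(8.8), np.float64(6.5)), (np.float64(-34.9), np.float64(33.8), np.float64(8.8), np.float64(6.5)), (np.float64(-30.9), np.float64(37.6), np.float64(8.8), np.float64(6.5))]
[(np.float64(0.0), np.float64(-0.0), np.float64(46.7), np.float64(-0.0)), (np.float64(0.0), np.float64(-0.0), np.float64(46.7), np.float64(-0.0)), (np.float64(0.0), np.float64(-0.0), np.float64(46.7), np.float64(-0.0))]
```

```bash
sed -i 's/out.append((round/out.append(tuple(float(k) for k in (round/; s/round(-w\[3\],1)))/round(-w[3],1))))/' plan.py
python3 - <<'E'
from fit import *
from plan import *
ut=lambda p:(370+(p[0]+.5)/10-.5,247+(p[1]+.5)/10-.5)
us=lambda p:(281+(p[0]+.5)/8-.5,304+(p[1]-296+.5)/8-.5)
Pt=[(.02,-.018,.06),(-.02,-.018,.06),(-.02,.018,.06),(.02,.018,.06),(-.034,-.012,.072),(-.034,.012,.072)]
It=np.array([ut(p) for p in [(130,58),(265,103),(222,238),(80,175),(320,160),(300,230)]])
Ps=[(-.02,.018,0),(-.02,-.018,0),(.02,-.018,.06)]
Is=np.array([us(p) for p in [(133,528),(245,540),(280,315)]])
f=lambda v:np.r_[(proj('top',T(Pt,*v))-It).ravel(),(proj('side',T(Ps,*v))-Is).ravel()]
r=least_squares(f,[.5,-.17,1.25]); x,y,yw=r.x; print(r.x,np.degrees(yw),np.round(r.fun,1).tolist())
g=np.array([x,y])-.005*np.array([np.cos(yw),np.sin(yw)])
p,o=state()
a=[p[0],p[1],390,p[3]]; b=[g[0]*1000,g[1]*1000,200,np.degrees(yw)]; print(b)
print(rows(a,b,51))
E
```

```text
[ 0.49598355 -0.16631694  1.19029759] 68.19902829907247 [-0.1, -0.5, 0.9, 0.8, 0.2, 0.3, -0.2, 0.7, 0.5, -1.1, -0.9, 0.6, -0.3, -0.6, 0.7, 0.9, 0.2, -1.0]
[np.float64(494.1266353402419), np.float64(-170.9593355696996), 200, np.float64(68.19902829907247)]
[(-32.7, -33.8, 11.9, 5.7), (-35.9, -30.3, 11.9, 5.7), (-38.7, -26.6, 11.9, 5.7), (-41.2, -22.6, 11.9, 5.7), (-43.2, -18.4, 11.9, 5.7), (-44.9, -14.0, 11.9, 5.7), (-46.0, -9.4, 11.9, 5.7), (-46.7, -4.8, 11.9, 5.7), (-47.0, -0.1, 11.9, 5.7), (-46.8, 4.6, 11.9, 5.7), (-46.1, 9.3, 11.9, 5.7), (-44.9, 13.8, 11.9, 5.7), (-43.3, 18.2, 11.9, 5.7), (-41.3, 22.5, 11.9, 5.7), (-38.8, 26.5, 11.9, 5.7), (-36.0, 30.2, 11.9, 5.7)]
```

apply_moves --steps '[{"z": -40, "hand": 1}, {"z": -40}, {"z": -40}, {"z": -40}]'

```text
invalid input at $.steps[0]: expected keys x, y, z, spin, hand
```

apply_moves --steps '[{"x": -32.7, "y": -33.8, "spin": 5.7}, {"x": -35.9, "y": -30.3, "spin": 5.7}, {"x": -38.7, "y": -26.6, "spin": 5.7}, {"x": -41.2, "y": -22.6, "spin": 5.7}, {"x": -43.2, "y": -18.4, "spin": 5.7}, {"x": -44.9, "y": -14, "spin": 5.7}, {"x": -46, "y": -9.4, "spin": 5.7}, {"x": -46.7, "y": -4.8, "spin": 5.7}, {"x": -47, "y": -0.1, "spin": 5.7}, {"x": -46.8, "y": 4.6, "spin": 5.7}, {"x": -46.1, "y": 9.3, "z": 30, "spin": 5.7}, {"x": -44.9, "y": 13.8, "z": 30, "spin": 5.7}, {"x": -43.3, "y": 18.2, "z": 30, "spin": 5.7}, {"x": -41.3, "y": 22.5, "z": 30, "spin": 5.7}, {"x": -38.8, "y": 26.5, "z": 30, "spin": 5.7}, {"x": -36, "y": 30.2, "z": 30, "spin": 5.7}, {}, {}]'

```text
invalid input at $.steps[0]: expected keys x, y, z, spin, hand
```

Run:
```python
from plan import *
p,o=state(); print(p,o['ee_rot'],o['clock'],o['contact_force'])
b=[494.1,-171,p[2],68.2]; print(rows(p,b))
```

```text
[188.74683233 515.89462866 230.32390482 159.90574498] [-1.79876353e+02  3.78353725e-03  1.59905745e+02] 0.1 [ 0.75270718  0.29361954 -0.25291755]
[(-32.7, -33.8, -0.0, 5.7), (-35.9, -30.3, -0.0, 5.7), (-38.7, -26.6, -0.0, 5.7), (-41.2, -22.6, -0.0, 5.7), (-43.2, -18.4, -0.0, 5.7), (-44.9, -14.0, -0.0, 5.7), (-46.0, -9.4, -0.0, 5.7), (-46.7, -4.8, -0.0, 5.7), (-47.0, -0.1, -0.0, 5.7), (-46.8, 4.6, -0.0, 5.7), (-46.1, 9.3, -0.0, 5.7), (-44.9, 13.8, -0.0, 5.7), (-43.3, 18.2, -0.0, 5.7), (-41.3, 22.5, -0.0, 5.7), (-38.8, 26.5, -0.0, 5.7), (-36.0, 30.2, -0.0, 5.7)]
```

All keys are needed in every row.

apply_moves --steps '[{"x": 0, "y": 0, "z": -40, "spin": 0, "hand": 1}, {"x": 0, "y": 0, "z": -40, "spin": 0, "hand": 1}, {"x": 0, "y": 0, "z": -40, "spin": 0, "hand": 1}, {"x": 0, "y": 0, "z": -40, "spin": 0, "hand": 1}]'

```text
clock: 0.6
tcp_pos: [0.1889, 0.5162, 0.392]
ee_rot: [-179.9, 0.0, 159.9]
contact_force: [-0.2, 0.5, 0.5]
opening: 0.998
grasp_force: 0.0
```

apply_moves --steps '[{"x": -32.7, "y": -33.8, "z": 0, "spin": 5.7, "hand": 1}, {"x": -35.9, "y": -30.3, "z": 0, "spin": 5.7, "hand": 1}, {"x": -38.7, "y": -26.6, "z": 0, "spin": 5.7, "hand": 1}, {"x": -41.2, "y": -22.6, "z": 0, "spin": 5.7, "hand": 1}, {"x": -43.2, "y": -18.4, "z": 0, "spin": 5.7, "hand": 1}, {"x": -44.9, "y": -14, "z": 0, "spin": 5.7, "hand": 1}, {"x": -46, "y": -9.4, "z": 0, "spin": 5.7, "hand": 1}, {"x": -46.7, "y": -4.8, "z": 0, "spin": 5.7, "hand": 1}, {"x": -47, "y": -0.1, "z": 0, "spin": 5.7, "hand": 1}, {"x": -46.8, "y": 4.6, "z": 0, "spin": 5.7, "hand": 1}, {"x": -46.1, "y": 9.3, "z": 30, "spin": 5.7, "hand": 1}, {"x": -44.9, "y": 13.8, "z": 30, "spin": 5.7, "hand": 1}, {"x": -43.3, "y": 18.2, "z": 30, "spin": 5.7, "hand": 1}, {"x": -41.3, "y": 22.5, "z": 30, "spin": 5.7, "hand": 1}, {"x": -38.8, "y": 26.5, "z": 30, "spin": 5.7, "hand": 1}, {"x": -36, "y": 30.2, "z": 30, "spin": 5.7, "hand": 1}, {"x": 0, "y": 0, "z": 0, "spin": 0, "hand": 1}, {"x": 0, "y": 0, "z": 0, "spin": 0, "hand": 1}]'

```text
clock: 2.85
tcp_pos: [0.4968, -0.1687, 0.211]
ee_rot: [-179.9, -0.0, 68.7]
contact_force: [-0.2, -0.4, -0.1]
opening: 1.0
grasp_force: 0.0
```

Run:
```python
from plan import *
p,o=state(); print(p,o['ee_rot'],o['clock'],o['contact_force'])
b=[494.1,-171,p[2],68.2]; print(rows(p,b))
```

```text
[ 496.80212261 -168.71289656  210.99656449   68.73261748] [-1.79925641e+02 -1.71422789e-02  6.87326175e+01] 2.85 [-0.22987624 -0.38252458 -0.1191293 ]
[(-3.1, -1.7, -0.0, 0.5)]
```

apply_moves --steps '[{"x": -3, "y": -1.7, "z": 46, "spin": 0.5, "hand": 1}, {"x": 0, "y": 0, "z": 46, "spin": 0, "hand": 1}, {"x": 0, "y": 0, "z": 40, "spin": 0, "hand": 1}, {"x": 0, "y": 0, "z": 30, "spin": 0, "hand": 1}, {"x": 0, "y": 0, "z": 24, "spin": 0, "hand": 1}, {"x": 0, "y": 0, "z": 0, "spin": 0, "hand": 1}]'

```text
clock: 3.6
tcp_pos: [0.4939, -0.1688, 0.0249]
ee_rot: [-179.9, -0.1, 68.4]
contact_force: [0.8, 0.9, 0.5]
opening: 1.002
grasp_force: 0.0
```

apply_moves --steps '[{"x": 0, "y": 0, "z": 0, "spin": 0, "hand": -1}, {"x": 0, "y": 0, "z": 0, "spin": 0, "hand": -1}, {"x": 0, "y": 0, "z": 0, "spin": 0, "hand": -1}, {"x": 0, "y": 0, "z": 0, "spin": 0, "hand": -1}, {"x": 0, "y": 0, "z": 0, "spin": 0, "hand": -1}, {"x": 0, "y": 0, "z": 0, "spin": 0, "hand": -1}, {"x": 0, "y": 0, "z": 0, "spin": 0, "hand": -1}, {"x": 0, "y": 0, "z": 0, "spin": 0, "hand": -1}]' --grip_force 60

```text
clock: 4.6
tcp_pos: [0.4955, -0.1718, 0.0266]
ee_rot: [179.9, -0.0, 68.2]
contact_force: [0.1, 0.8, 6.6]
opening: 0.411
grasp_force: 61.1
```

apply_moves --steps '[{"x": 0, "y": 0, "z": -30, "spin": 0, "hand": -1}, {"x": 0, "y": 0, "z": -40, "spin": 0, "hand": -1}, {"x": 0, "y": 0, "z": -40, "spin": 0, "hand": -1}, {"x": 0, "y": 0, "z": -40, "spin": 0, "hand": -1}, {"x": 0, "y": 0, "z": -10, "spin": 0, "hand": -1}, {"x": 0, "y": 0, "z": 0, "spin": 0, "hand": -1}]'

```text
clock: 5.35
tcp_pos: [0.4941, -0.1713, 0.1849]
ee_rot: [-180.0, -0.0, 68.2]
contact_force: [0.3, -0.2, -1.2]
opening: 0.411
grasp_force: 60.3
```

Run:
```python
from plan import *
p,o=state(); print(p,o['ee_rot'],o['contact_force'],o['opening'])
for n in('top','side'): snap(n,n+'1')
a,b=[np.load(f'pics/{n}1.npy') for n in('top','side')]
q=[proj(n,np.array(p[:3])/1000)[0] for n in('top','side')]; print(q)
t=[]
for im,(u,v),s in((a,q[0],6),(b,q[1],6)):
    u0,v0=int(u)-33,int(v)-50; print(u0,v0); t.append(cv2.resize(im[v0:v0+100,u0:u0+66],None,fx=s,fy=s,interpolation=cv2.INTER_CUBIC))
cv2.imwrite('pics/D.png',np.hstack(t))
```

```text
[ 494.14793965 -171.25323008  184.90500726   68.21375668] [-1.79979500e+02 -2.04787645e-02  6.82137567e+01] [ 0.27319665 -0.18761758 -1.17745604] 0.41081872855407764
[array([396.72125921, 257.28631367]), array([303.38838168, 273.09487082])]
363 207
270 223
```

View pics/D.png

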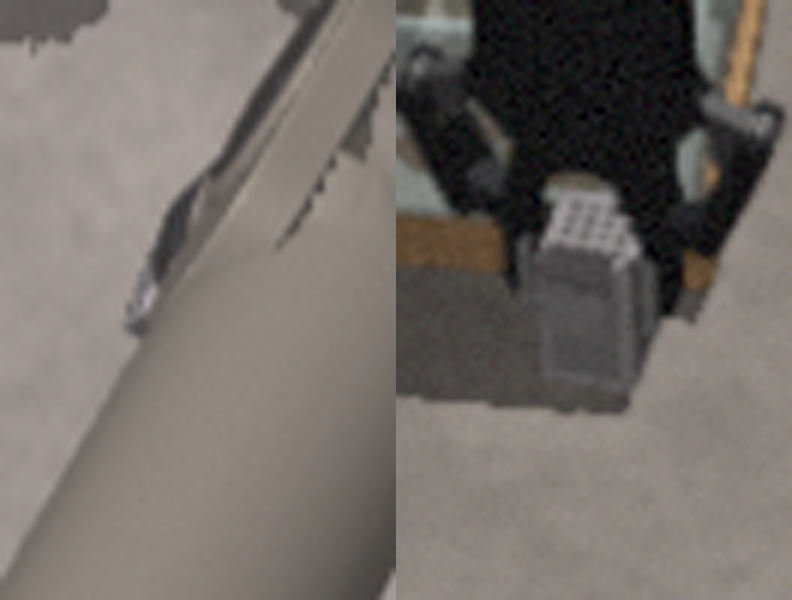

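The canister is held upright in the grip, with the box top at (590,235) in the crop. Next I'll move it above the jar, just inside the front wall.

Run:
```python
from plan import *
p,o=state(); print(rows(p,[489.4,82.5,p[2],75.7],40))
```

```text
[(33.4, -13.9, -0.0, -1.1), (33.6, -13.3, -0.0, -1.1), (33.9, -12.7, -0.0, -1.1), (34.1, -12.0, -0.0, -1.1), (34.3, -11.4, -0.0, -1.1), (34.5, -10.8, -0.0, -1.1), (34.7, -10.1, -0.0, -1.1)]
```

apply_moves --steps '[{"x": 16, "y": -7, "z": -10, "spin": 0, "hand": -1}, {"x": 33.6, "y": -14, "z": 0, "spin": -1.2, "hand": -1}, {"x": 33.8, "y": -12.9, "z": 0, "spin": -1.3, "hand": -1}, {"x": 34, "y": -12.4, "z": 0, "spin": -1.3, "hand": -1}, {"x": 34.3, "y": -11.6, "z": 0, "spin": -1.2, "hand": -1}, {"x": 34.5, "y": -10.8, "z": 0, "spin": -1.3, "hand": -1}, {"x": 34.7, "y": -10.1, "z": 0, "spin": -1.2, "hand": -1}, {"x": 17, "y": -5, "z": 0, "spin": 0, "hand": -1}, {"x": 0, "y": 0, "z": 0, "spin": 0, "hand": -1}, {"x": 0, "y": 0, "z": 0, "spin": 0, "hand": -1}]'

```text
clock: 6.7
tcp_pos: [0.4906, 0.0786, 0.195]
ee_rot: [-180.0, 0.1, 75.5]
contact_force: [0.1, -0.7, -1.0]
opening: 0.409
grasp_force: 60.3
```

Run:
```python
from plan import *
p,o=state(); print(p,o['contact_force']); print(rows(p,[489.4,82.5,p[2],75.7],40))
for n in('top','side'): snap(n,n+'2')
a,b=[np.load(f'pics/{n}2.npy') for n in('top','side')]
t=[cv2.resize(a[195:315,230:330],(400,480),interpolation=cv2.INTER_CUBIC),cv2.resize(b[150:270,250:350],(400,480),interpolation=cv2.INTER_CUBIC)]
cv2.imwrite('pics/E.png',np.hstack(t))
```

```text
[490.62686758  78.57657606 195.01096724  75.52746047] [ 0.14315995 -0.73176489 -1.03063633]
[(3.5, -2.2, -0.0, -0.2)]
```

View pics/E.png

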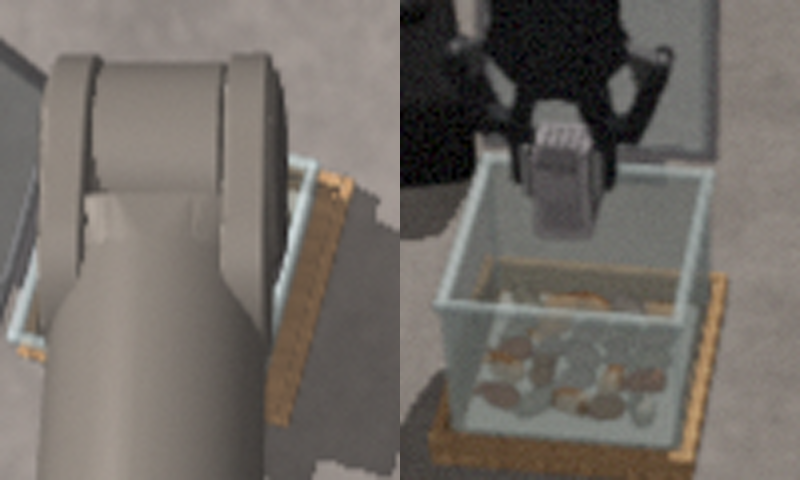

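The side view shows the canister over the jar opening, just behind the front rim, which runs from (440,300) to (690,318). I'll correct the position, lower the canister, then feel for the wall.

apply_moves --steps '[{"x": 3.5, "y": -2.2, "z": 0, "spin": -0.2, "hand": -1}, {"x": 0, "y": 0, "z": 25, "spin": 0, "hand": -1}, {"x": 0, "y": 0, "z": 25, "spin": 0, "hand": -1}, {"x": 0, "y": 0, "z": 20, "spin": 0, "hand": -1}, {"x": 0, "y": 0, "z": 8, "spin": 0, "hand": -1}, {"x": 0, "y": 0, "z": 0, "spin": 0, "hand": -1}, {"x": 0, "y": 0, "z": 0, "spin": 0, "hand": -1}]'

```text
clock: 7.68
tcp_pos: [0.4903, 0.0849, 0.1182]
ee_rot: [179.9, -0.1, 75.9]
contact_force: [-0.0, -0.2, -0.7]
opening: 0.416
grasp_force: 60.3
```

apply_moves --steps '[{"x": -2, "y": 0, "z": 0, "spin": 0, "hand": -1}, {"x": -1, "y": 0, "z": 0, "spin": 0, "hand": -1}, {"x": -1, "y": 0, "z": 0, "spin": 0, "hand": -1}, {"x": 0, "y": 0, "z": 0, "spin": 0, "hand": -1}, {"x": 0, "y": 0, "z": 0, "spin": 0, "hand": -1}]'

```text
clock: 8.3
tcp_pos: [0.4884, 0.081, 0.1173]
ee_rot: [-180.0, -0.0, 75.9]
contact_force: [0.4, -0.2, -1.1]
opening: 0.414
grasp_force: 60.3
```

apply_moves --steps '[{"x": -1, "y": 0, "z": 0, "spin": 0, "hand": -1}, {"x": -1, "y": 0, "z": 0, "spin": 0, "hand": -1}, {"x": 0, "y": 0, "z": 0, "spin": 0, "hand": -1}, {"x": 0, "y": 0, "z": 0, "spin": 0, "hand": -1}]'

```text
clock: 8.8
tcp_pos: [0.488, 0.079, 0.1173]
ee_rot: [180.0, -0.0, 75.9]
contact_force: [0.5, 1.3, -1.3]
opening: 0.413
grasp_force: 60.3
```

apply_moves --steps '[{"x": -1, "y": 0, "z": 0, "spin": 0, "hand": -1}, {"x": 0, "y": 0, "z": 0, "spin": 0, "hand": -1}, {"x": 0, "y": 0, "z": 0, "spin": 0, "hand": -1}]'

```text
clock: 9.18
tcp_pos: [0.4877, 0.0781, 0.1173]
ee_rot: [180.0, -0.0, 75.9]
contact_force: [-0.3, -0.1, -1.3]
opening: 0.412
grasp_force: 60.3
```

apply_moves --steps '[{"x": -1, "y": 0, "z": 0, "spin": 0, "hand": -1}, {"x": 0, "y": 0, "z": 0, "spin": 0, "hand": -1}, {"x": 0, "y": 0, "z": 0, "spin": 0, "hand": -1}]'

```text
clock: 9.55
tcp_pos: [0.4875, 0.0771, 0.1173]
ee_rot: [180.0, -0.0, 75.9]
contact_force: [0.3, -0.3, -2.5]
opening: 0.414
grasp_force: 60.3
```

apply_moves --steps '[{"x": -1, "y": 0, "z": 0, "spin": 0, "hand": -1}, {"x": 0, "y": 0, "z": 0, "spin": 0, "hand": -1}, {"x": 0, "y": 0, "z": 0, "spin": 0, "hand": -1}]'

```text
clock: 9.93
tcp_pos: [0.4872, 0.0762, 0.1173]
ee_rot: [-180.0, -0.0, 75.9]
contact_force: [-0.0, 0.2, -1.9]
opening: 0.409
grasp_force: 60.3
```

apply_moves --steps '[{"x": -1, "y": 0, "z": 0, "spin": 0, "hand": -1}, {"x": 0, "y": 0, "z": 0, "spin": 0, "hand": -1}, {"x": 0, "y": 0, "z": 0, "spin": 0, "hand": -1}]'

```text
clock: 10.3
tcp_pos: [0.487, 0.0751, 0.1173]
ee_rot: [180.0, -0.0, 75.9]
contact_force: [-0.6, -0.4, -1.5]
opening: 0.415
grasp_force: 60.3
```

apply_moves --steps '[{"x": -1, "y": 0, "z": 0, "spin": 0, "hand": -1}, {"x": 0, "y": 0, "z": 0, "spin": 0, "hand": -1}, {"x": 0, "y": 0, "z": 0, "spin": 0, "hand": -1}]'

```text
clock: 10.68
tcp_pos: [0.487, 0.075, 0.1174]
ee_rot: [180.0, -0.1, 75.9]
contact_force: [0.1, 2.3, -2.5]
opening: 0.415
grasp_force: 60.3
```

Contact with the wall shows at 2.3 N, where predicted. I'll back off about 1.3 mm and descend.

apply_moves --steps '[{"x": 1.5, "y": 0, "z": 0, "spin": 0, "hand": -1}, {"x": 0, "y": 0, "z": 3, "spin": 0, "hand": -1}, {"x": 0, "y": 0, "z": 3, "spin": 0, "hand": -1}, {"x": 0, "y": 0, "z": 3, "spin": 0, "hand": -1}, {"x": 0, "y": 0, "z": 2, "spin": 0, "hand": -1}, {"x": 0, "y": 0, "z": 2, "spin": 0, "hand": -1}, {"x": 0, "y": 0, "z": 2, "spin": 0, "hand": -1}, {"x": 0, "y": 0, "z": 0, "spin": 0, "hand": -1}, {"x": 0, "y": 0, "z": 0, "spin": 0, "hand": -1}]'

```text
clock: 11.8
tcp_pos: [0.4872, 0.0757, 0.1024]
ee_rot: [180.0, -0.0, 75.9]
contact_force: [0.3, -0.1, -1.3]
opening: 0.41
grasp_force: 60.3
```

apply_moves --steps '[{"x": 0, "y": 0, "z": 1, "spin": 0, "hand": -1}, {"x": 0, "y": 0, "z": 1, "spin": 0, "hand": -1}, {"x": 0, "y": 0, "z": 1, "spin": 0, "hand": -1}, {"x": 0, "y": 0, "z": 1, "spin": 0, "hand": -1}, {"x": 0, "y": 0, "z": 0, "spin": 0, "hand": -1}]'

```text
clock: 12.42
tcp_pos: [0.487, 0.0753, 0.0982]
ee_rot: [-180.0, 0.0, 75.9]
contact_force: [-0.6, -0.8, -0.8]
opening: 0.414
grasp_force: 60.3
```

Run:
```python
from plan import *
p,o=state(); print(p,o['contact_force'],o['moment'])
snap('side','side3',(270,180,350,240),10)
```

```text
[487.04739888  75.2547861   98.22940786  75.88384923] [-0.64955673 -0.79187903 -0.76574231] [-0.20351855  0.01343895  0.01125164]
```

View pics/side3.png

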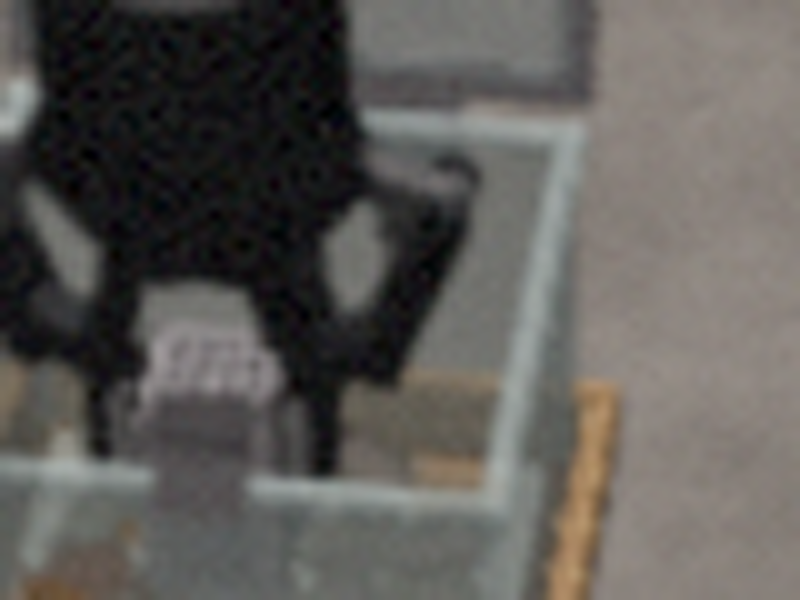

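The picture shows the lip hanging outside the front rim at (200,490), with the box inside. Now I'll press down in small steps.

apply_moves --steps '[{"x": 0, "y": 0, "z": 1, "spin": 0, "hand": -1}, {"x": 0, "y": 0, "z": 1, "spin": 0, "hand": -1}, {"x": 0, "y": 0, "z": 1, "spin": 0, "hand": -1}, {"x": 0, "y": 0, "z": 1, "spin": 0, "hand": -1}, {"x": 0, "y": 0, "z": 0, "spin": 0, "hand": -1}]'

```text
clock: 13.1
tcp_pos: [0.4871, 0.0755, 0.0942]
ee_rot: [180.0, 0.0, 75.9]
contact_force: [0.1, -1.3, -1.5]
opening: 0.411
grasp_force: 60.4
```

apply_moves --steps '[{"x": 0, "y": 0, "z": 1, "spin": 0, "hand": -1}, {"x": 0, "y": 0, "z": 1, "spin": 0, "hand": -1}, {"x": 0, "y": 0, "z": 1, "spin": 0, "hand": -1}, {"x": 0, "y": 0, "z": 0, "spin": 0, "hand": -1}]'

```text
clock: 13.6
tcp_pos: [0.4871, 0.0755, 0.0912]
ee_rot: [180.0, 0.0, 75.9]
contact_force: [0.3, -1.2, -1.2]
opening: 0.416
grasp_force: 60.4
```

apply_moves --steps '[{"x": 0, "y": 0, "z": 1, "spin": 0, "hand": -1}, {"x": 0, "y": 0, "z": 1, "spin": 0, "hand": -1}, {"x": 0, "y": 0, "z": 1, "spin": 0, "hand": -1}, {"x": 0, "y": 0, "z": 0, "spin": 0, "hand": -1}]'

```text
clock: 14.1
tcp_pos: [0.4874, 0.0755, 0.0884]
ee_rot: [180.0, -0.0, 75.9]
contact_force: [-0.1, -1.8, 2.2]
opening: 0.412
grasp_force: 60.7
```

apply_moves --steps '[{"x": 0, "y": 0, "z": 1, "spin": 0, "hand": -1}, {"x": 0, "y": 0, "z": 1, "spin": 0, "hand": -1}, {"x": 0, "y": 0, "z": 0, "spin": 0, "hand": -1}]'

```text
clock: 14.48
tcp_pos: [0.487, 0.0754, 0.086]
ee_rot: [-180.0, 0.0, 75.9]
contact_force: [0.2, -2.6, 0.0]
opening: 0.413
grasp_force: 60.6
```

apply_moves --steps '[{"x": 0, "y": 0, "z": 1, "spin": 0, "hand": -1}, {"x": 0, "y": 0, "z": 1, "spin": 0, "hand": -1}, {"x": 0, "y": 0, "z": 0, "spin": 0, "hand": -1}]'

```text
clock: 14.85
tcp_pos: [0.4866, 0.0756, 0.0839]
ee_rot: [-179.9, 0.0, 75.9]
contact_force: [0.4, -2.0, -1.4]
opening: 0.409
grasp_force: 60.4
```

apply_moves --steps '[{"x": 0, "y": 0, "z": 1, "spin": 0, "hand": -1}, {"x": 0, "y": 0, "z": 1, "spin": 0, "hand": -1}, {"x": 0, "y": 0, "z": 0, "spin": 0, "hand": -1}]'

```text
clock: 15.22
tcp_pos: [0.4868, 0.0757, 0.082]
ee_rot: [-180.0, 0.0, 75.9]
contact_force: [-0.6, -2.2, -2.8]
opening: 0.413
grasp_force: 60.3
```

apply_moves --steps '[{"x": 0, "y": 0, "z": 1, "spin": 0, "hand": -1}, {"x": 0, "y": 0, "z": 1, "spin": 0, "hand": -1}, {"x": 0, "y": 0, "z": 0, "spin": 0, "hand": -1}]'

```text
clock: 15.6
tcp_pos: [0.487, 0.0757, 0.0801]
ee_rot: [-180.0, 0.0, 75.9]
contact_force: [-1.0, -2.1, -2.8]
opening: 0.412
grasp_force: 60.2
```

apply_moves --steps '[{"x": 0, "y": 0, "z": 1, "spin": 0, "hand": -1}, {"x": 0, "y": 0, "z": 1, "spin": 0, "hand": -1}, {"x": 0, "y": 0, "z": 0, "spin": 0, "hand": -1}]'

```text
clock: 15.98
tcp_pos: [0.4871, 0.0758, 0.0783]
ee_rot: [180.0, -0.0, 75.9]
contact_force: [-0.9, -1.4, -2.2]
opening: 0.413
grasp_force: 60.2
```

apply_moves --steps '[{"x": 0, "y": 0, "z": 1, "spin": 0, "hand": -1}, {"x": 0, "y": 0, "z": 0, "spin": 0, "hand": -1}]'

```text
clock: 16.23
tcp_pos: [0.4873, 0.0758, 0.0776]
ee_rot: [180.0, -0.0, 75.9]
contact_force: [-0.5, -2.3, -1.0]
opening: 0.413
grasp_force: 60.6
```

apply_moves --steps '[{"x": 0, "y": 0, "z": 1, "spin": 0, "hand": -1}, {"x": 0, "y": 0, "z": 0, "spin": 0, "hand": -1}]'

```text
clock: 16.48
tcp_pos: [0.4874, 0.0758, 0.0774]
ee_rot: [180.0, -0.1, 75.9]
contact_force: [-3.6, -0.2, 6.4]
opening: 0.411
grasp_force: 61.5
```

apply_moves --steps '[{"x": 0, "y": 0, "z": 0.5, "spin": 0, "hand": -1}, {"x": 0, "y": 0, "z": 0, "spin": 0, "hand": -1}]'

```text
clock: 16.73
tcp_pos: [0.4874, 0.0758, 0.0773]
ee_rot: [-180.0, -0.1, 75.9]
contact_force: [-4.6, -0.7, 10.8]
opening: 0.416
grasp_force: 62.0
```

apply_moves --steps '[{"x": 0, "y": 0, "z": -1, "spin": 0, "hand": -1}, {"x": 0, "y": 0, "z": 0, "spin": 0, "hand": -1}, {"x": 0, "y": 0, "z": 0, "spin": 0, "hand": 0}, {"x": 0, "y": 0, "z": 0, "spin": 0, "hand": 0.2}, {"x": 0, "y": 0, "z": 0, "spin": 0, "hand": 0.4}, {"x": 0, "y": 0, "z": 0, "spin": 0, "hand": 0.5}, {"x": 0, "y": 0, "z": 0, "spin": 0, "hand": 0.5}, {"x": 0, "y": 0, "z": 0, "spin": 0, "hand": 0.5}]'

```text
clock: 17.73
tcp_pos: [0.4871, 0.0757, 0.0768]
ee_rot: [180.0, -0.0, 75.9]
contact_force: [0.0, 0.5, 0.2]
opening: 0.753
grasp_force: 0.0
```

The clip is home: it stops firmly at z 0.0773, as predicted. I'll retract and locate the open lid.

apply_moves --steps '[{"x": 0, "y": 0, "z": -15, "spin": 0, "hand": 0.5}, {"x": 0, "y": 0, "z": -30, "spin": 0, "hand": 0.5}, {"x": 0, "y": 0, "z": -50, "spin": 0, "hand": 0.5}, {"x": 0, "y": 0, "z": -60, "spin": 0, "hand": -1}, {"x": 0, "y": 0, "z": -60, "spin": 0, "hand": -1}, {"x": 0, "y": 0, "z": -60, "spin": 0, "hand": -1}, {"x": 0, "y": 0, "z": -30, "spin": 0, "hand": -1}, {"x": 0, "y": 0, "z": 0, "spin": 0, "hand": -1}]'

```text
clock: 18.73
tcp_pos: [0.4884, 0.075, 0.3854]
ee_rot: [179.6, -0.2, 75.9]
contact_force: [0.3, -0.4, -0.4]
opening: 0.001
grasp_force: 0.0
```

Run:
```python
from fit import *
from plan import *
yaw=np.radians(75.8); H=T([[.081,0,.120]],.5005,.1261,yaw)[0]
ex=np.array([np.cos(yaw),np.sin(yaw),0])
for n,a,b in [('tab',(50,152),(298,129.5)),('c+',(97,28),(329,136.5)),('c-',(22,282),(272,134))]:
    P,e=tri(A(a),b); d=P-H; print(n,P,e,'jx',d@ex,'dz',d[2],np.degrees(np.arctan2(d[2],-(d@ex))))
p,o=state(); print(p,o['opening'],o['contact_force'])
for n in('side','top'): snap(n,n+'4')
a,b=[np.load(f'pics/{n}4.npy') for n in('top','side')]
cv2.imwrite('pics/F.png',np.hstack([cv2.resize(a[180:320,190:330],(400,400),interpolation=cv2.INTER_CUBIC),cv2.resize(b[180:260,250:330],(400,400),interpolation=cv2.INTER_CUBIC)]))
```

```text
tab [0.52641313 0.22980467 0.28630766] 0.00040793705736300826 jx 0.025892695155442274 dz 0.16630765546964033 98.84942171527435
c+ [0.6022122  0.20676723 0.27360329] 0.002173232303096912 jx 0.022153229035211906 dz 0.15360328523247052 98.20681776741968
c- [0.45642653 0.24854998 0.2668429 ] 0.00948006829673733 jx 0.02689701424284957 dz 0.14684290178329706 100.37972802483205
[488.43558968  74.96768253 385.39708662  75.85244407] 0.0005044985017485982 [ 0.28673949 -0.43307898 -0.39289661]
```

View pics/F.png

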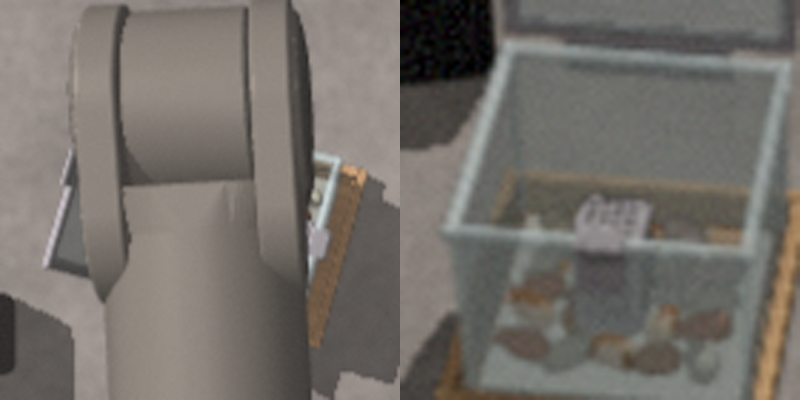

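The canister hangs inside with its bridge on the rim at (600,240) in the crop, and the lip is outside. The lid is open at about 99°. I'll carry the closed fingers over it and down behind it.

apply_moves --steps '[{"x": 48, "y": 0, "z": 0, "spin": 0, "hand": -1}, {"x": 55, "y": 0, "z": 0, "spin": 0, "hand": -1}, {"x": 55, "y": 0, "z": 0, "spin": 0, "hand": -1}, {"x": 52, "y": 0, "z": 0, "spin": 0, "hand": -1}, {"x": 0, "y": 0, "z": 0, "spin": 0, "hand": -1}, {"x": 0, "y": 0, "z": 45, "spin": 0, "hand": -1}, {"x": 0, "y": 0, "z": 50, "spin": 0, "hand": -1}, {"x": 0, "y": 0, "z": 40, "spin": 0, "hand": -1}, {"x": 0, "y": 0, "z": 0, "spin": 0, "hand": -1}, {"x": 0, "y": 0, "z": 0, "spin": 0, "hand": -1}]'

```text
clock: 20.08
tcp_pos: [0.5389, 0.2789, 0.2483]
ee_rot: [179.9, -0.1, 75.9]
contact_force: [-0.5, 0.1, 1.3]
opening: 0.001
grasp_force: 0.0
```

Run:
```python
from plan import *
p,o=state(); y=np.radians(75.8); d=(p[:2]-[500.5,126.1]); jx=d@[np.cos(y),np.sin(y)]; jy=d@[-np.sin(y),np.cos(y)]
print(p,o['contact_force'],jx,jy)
H=np.array([81,120]); pos=[np.array([jx,p[2]])]; 
for th in [95,90,85,80,75,70,65,60,55,50,45,40,35,30,25,20,15,10,5,2]:
    t=np.radians(th); pos.append(H+130*np.array([-np.cos(t),np.sin(t)])+6*np.array([np.sin(t),np.cos(t)])+[11,0])
pos=np.array(pos); print(np.round(pos[[1,10,-1]],1).tolist()); print([(round(a,1),round(-b,1)) for a,b in np.diff(pos,axis=0)])
```

```text
[538.9239082  278.89258397 248.29309774  75.86678209] [-0.48254605  0.12095875  1.31195077] 157.5497285024213 0.23127023029720267
[[109.3, 249.0], [13.0, 223.4], [-37.7, 130.5]]
[(np.float64(-48.2), np.float64(-0.7)), (np.float64(-11.3), np.float64(-1.0)), (np.float64(-11.4), np.float64(-0.0)), (np.float64(-11.3), np.float64(1.0)), (np.float64(-11.2), np.float64(1.9)), (np.float64(-11.0), np.float64(2.9)), (np.float64(-10.7), np.float64(3.9)), (np.float64(-10.3), np.float64(4.8)), (np.float64(-9.8), np.float64(5.7)), (np.float64(-9.3), np.float64(6.5)), (np.float64(-8.7), np.float64(7.3)), (np.float64(-8.0), np.float64(8.0)), (np.float64(-7.3), np.float64(8.7)), (np.float64(-6.5), np.float64(9.3)), (np.float64(-5.7), np.float64(9.8)), (np.float64(-4.8), np.float64(10.3)), (np.float64(-3.9), np.float64(10.7)), (np.float64(-3.0), np.float64(11.0)), (np.float64(-2.0), np.float64(11.2)), (np.float64(-0.7), np.float64(6.8))]
```

apply_moves --steps '[{"x": -12, "y": 0, "z": 0, "spin": 0, "hand": -1}, {"x": -12, "y": 0, "z": 0, "spin": 0, "hand": -1}, {"x": -12, "y": 0, "z": 0, "spin": 0, "hand": -1}, {"x": -12, "y": 0, "z": 0, "spin": 0, "hand": -1}, {"x": -11, "y": 0, "z": -1, "spin": 0, "hand": -1}, {"x": -11, "y": 0, "z": 0, "spin": 0, "hand": -1}, {"x": -11, "y": 0, "z": 1, "spin": 0, "hand": -1}, {"x": -11, "y": 0, "z": 2, "spin": 0, "hand": -1}]'

```text
clock: 21.08
tcp_pos: [0.5156, 0.1897, 0.2449]
ee_rot: [-180.0, -0.0, 75.9]
contact_force: [-0.7, 1.4, 1.6]
opening: 0.005
grasp_force: 1.0
```

apply_moves --steps '[{"x": -11, "y": 0, "z": 2.9, "spin": 0, "hand": -1}, {"x": -11, "y": 0, "z": 3.9, "spin": 0, "hand": -1}, {"x": -10.5, "y": 0, "z": 4.8, "spin": 0, "hand": -1}, {"x": -10, "y": 0, "z": 5.7, "spin": 0, "hand": -1}, {"x": -9.5, "y": 0, "z": 6.5, "spin": 0, "hand": -1}]'

```text
clock: 21.7
tcp_pos: [0.5029, 0.1388, 0.2204]
ee_rot: [-180.0, 0.0, 75.9]
contact_force: [-0.4, 1.7, 0.6]
opening: 0.0
grasp_force: 0.7
```

Contact force is about 1.5 N, so the lid is following. I'll continue along the arc.

apply_moves --steps '[{"x": -8.7, "y": 0, "z": 7.3, "spin": 0, "hand": -1}, {"x": -8, "y": 0, "z": 8, "spin": 0, "hand": -1}, {"x": -7.3, "y": 0, "z": 8.7, "spin": 0, "hand": -1}, {"x": -6.5, "y": 0, "z": 9.3, "spin": 0, "hand": -1}, {"x": -5.7, "y": 0, "z": 9.8, "spin": 0, "hand": -1}, {"x": -4.8, "y": 0, "z": 10.3, "spin": 0, "hand": -1}]'

```text
clock: 22.45
tcp_pos: [0.4931, 0.0995, 0.1669]
ee_rot: [180.0, 0.0, 75.9]
contact_force: [0.1, 0.7, 0.1]
opening: -0.003
grasp_force: 0.4
```

apply_moves --steps '[{"x": -3.9, "y": 0, "z": 10.7, "spin": 0, "hand": -1}, {"x": -3, "y": 0, "z": 11, "spin": 0, "hand": -1}, {"x": -2, "y": 0, "z": 8, "spin": 0, "hand": -1}, {"x": 0, "y": 0, "z": 4, "spin": 0, "hand": -1}, {"x": 0, "y": 0, "z": 0, "spin": 0, "hand": -1}]'

```text
clock: 23.08
tcp_pos: [0.4909, 0.0911, 0.1336]
ee_rot: [-180.0, 0.0, 75.9]
contact_force: [-0.9, -0.5, -0.4]
opening: -0.0
grasp_force: 0.0
```

apply_moves --steps '[{"x": 0, "y": 0, "z": 2, "spin": 0, "hand": -1}, {"x": 0, "y": 0, "z": 2, "spin": 0, "hand": -1}, {"x": 0, "y": 0, "z": 1, "spin": 0, "hand": -1}]'

```text
clock: 23.45
tcp_pos: [0.4913, 0.0912, 0.129]
ee_rot: [180.0, -0.0, 75.9]
contact_force: [0.6, -0.7, 1.2]
opening: -0.003
grasp_force: 0.3
```

apply_moves --steps '[{"x": 0, "y": 0, "z": 1, "spin": 0, "hand": -1}, {"x": 0, "y": 0, "z": 1, "spin": 0, "hand": -1}, {"x": 0, "y": 0, "z": 0, "spin": 0, "hand": -1}]'

```text
clock: 23.82
tcp_pos: [0.4913, 0.0912, 0.1286]
ee_rot: [180.0, -0.1, 75.9]
contact_force: [-3.5, -1.8, 11.3]
opening: 0.001
grasp_force: 5.3
```

The lid now stops firmly at z 0.1286, with 11 N. I'll retract and check.

apply_moves --steps '[{"x": 0, "y": 0, "z": -5, "spin": 0, "hand": -1}, {"x": 0, "y": 0, "z": -30, "spin": 0, "hand": -1}, {"x": 0, "y": 0, "z": -50, "spin": 0, "hand": -1}, {"x": 20, "y": 0, "z": -50, "spin": 0, "hand": -1}, {"x": 40, "y": 0, "z": -40, "spin": 0, "hand": -1}, {"x": 50, "y": 0, "z": 0, "spin": 0, "hand": -1}, {"x": 50, "y": 0, "z": 0, "spin": 0, "hand": -1}, {"x": 0, "y": 0, "z": 0, "spin": 0, "hand": -1}, {"x": 0, "y": 0, "z": 0, "spin": 0, "hand": -1}]'

```text
clock: 24.95
tcp_pos: [0.5299, 0.2458, 0.3013]
ee_rot: [-180.0, 0.1, 75.9]
contact_force: [-0.7, -0.7, -0.3]
opening: -0.002
grasp_force: 0.0
```

Run:
```python
from plan import *
for n in('side','top'): snap(n,n+'5')
a,b=[np.load(f'pics/{n}5.npy') for n in('top','side')]
cv2.imwrite('pics/G.png',np.hstack([cv2.resize(b,(400,300)),cv2.resize(a,(400,300))]) if 0 else np.vstack([np.hstack([cv2.resize(b,(400,280),interpolation=cv2.INTER_AREA),cv2.resize(a,(400,280),interpolation=cv2.INTER_AREA)]),cv2.resize(b[190:230,250:350],(800,320),interpolation=cv2.INTER_CUBIC)]))
p,o=state();print(p,o['contact_force'])
```

```text
[530.19190254 244.58586093 302.11078164  75.74969256] [ 0.60690032 -0.31786775  0.33722505]
```

View pics/G.png

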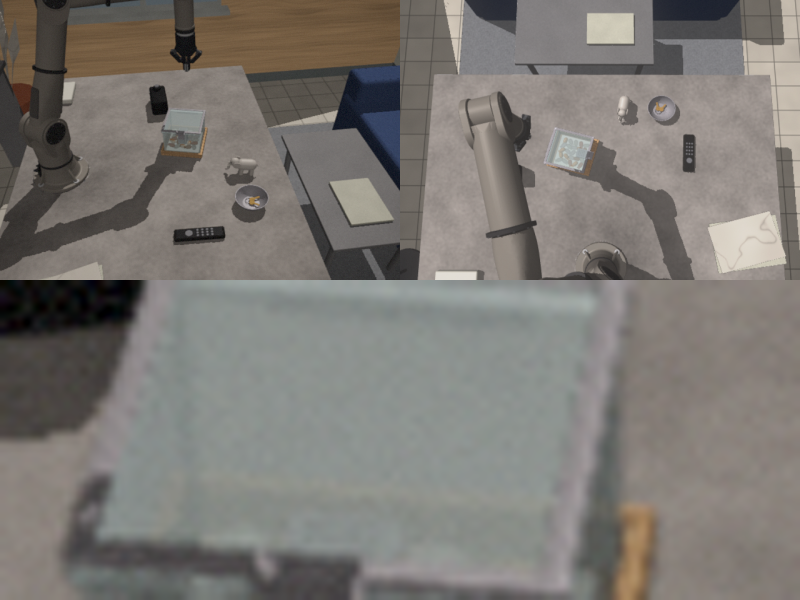

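The lid is shut flat, with its front edge near (330,560) in the crop. The arm is clear and the other things are where they were.

```bash
python3 -c "
from h import *
print(sign_off())"
```

```text
the job is handed in; nothing more can be done
None
```

The canister hangs inside the jar's front wall with its spring lip outside and the clip pressed home to a firm stop (about 11 N). The lid is shut, the other things are untouched, and the job was handed in at about 25 s of the 72 s allowed; no verdict came back.

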